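# Load and clamp the cross-drilling jig through its guard

### The job

Get the cross-drilling jig ready to drill: push the brass blank along its channel with the fingertips until it is fully home against the end stop, then reach down through the window in the guard and press the black clamp lever all the way down so that the clamp holds the blank, and withdraw. Only push and press, do not lift the blank; never touch the guard or its window frame, and leave the other things on the bench where they are.

Things in the scene. Friction and masses are not known exactly. Their poses are not given: they have to be found in the camera images.
- jig: cross-drilling jig bolted to the bench; place and yaw vary. Origin on the bench top (z 0) under it. Jig frame, mm: +x = feed direction, roughly world -y; z up. Base plate x -98 to 92, y +-48, top z 12. At its -x end a feed tongue (x -97 to -52, y +-8, top z 22) leads into a channel 12 wide, floor z 22, between cheeks (x -52 to -18). Behind the end stop is a toggle clamp under the guard
- stop_face (a point): centre of the end stop's face at the inner end of the channel, jig x -18, y 0, z 26.5; the blank is home when its inner end touches it
- bush (a point): top centre of the steel drill bush, jig x -45, y 0, z 47.5; its bridge spans the channel over the blank (x -52 to -38, y +-18, underside z 35)
- guard: fixed guard over the clamp, same origin and axes as jig (mm): aluminium sheet top, x -36 to 89, y +-47, top z 80, screw heads to z 82, on posts; clear plastic panels close both sides and the back, the -x side is open. One hand window with black rubber edge trim in its top. The robot must not touch any part of it
- window (a point): centre of the hand window at the top of its rubber trim, jig x 50, y 0, z 82; axes as the jig's. Clear opening 60 mm along jig x, 56 mm along jig y, corners slightly cut. An open gripper does not fit through; closed fingers do
- blank: hexagonal brass bar offcut, 45 long, 10 wide, 9 high (mm), lying in the channel along jig x; its own +y axis points along jig -x, outward. Origin: centre of its underside. It starts 8 to 20 mm short of the stop; home, its origin is at jig x -40.5, y 0, z 22. Slides with under 1 N
- blank_end (a point): centre of the blank's outer end face, 4.5 mm above the tongue (jig z 26.5). Push this face along jig +x; home it is at jig x -63, 11 mm in front of the bridge and 27 mm in front of the guard
- clamp_lever (a joint): toggle-clamp hand lever, hinge, rad: 0 open (raised 0.45 rad), 0.45 fully down at its stop. Starts at 0 to 0.04 and stays where it is left. Pressing takes about 4 to 7 N at the press point and swings the clamp arm down through a link; the linkage passes dead centre at 0.42, just before the stop, and then holds the blank
- lever_press (a point): press point on top of the lever's black grip (round bar 13 mm thick), moves with the lever. Hinge line: jig x 16, z 48, parallel to jig y; the grip reaches 20 to 65 mm from it toward jig +x, at y 0; this point is 34 mm out. Open it is at about jig x 45.5, z 65; fully down x 50, z 50.5, 31 mm below the top of the window trim
- clamp_pad: rubber-tipped spring spindle, pad 10 mm in diameter, at the end of the clamp arm, over the blank at jig x -28 when down. Origin on the spindle, 11 mm above the tip. With the lever down it presses on the blank with about 4 to 5 N. Moved by the lever, not by hand
- short_offcut: hexagonal brass offcut, 12 x 32 x 10 mm, lying loose on the worktop beside the jig's near side. A bystander. Origin: centre of its underside.
- stub_offcut: short thick hexagonal brass stub, 16 x 21 x 14 mm, loose beside the jig's near side. A bystander. Origin: centre of its underside.
- brush: flat cleaning brush, 146 x 27 x 10 mm, lying beside the jig's far side. A bystander. Origin: centre of its underside.
- hex_key: bent steel hex key, 88 x 31 x 6 mm, lying beside the jig's near side. A bystander. Origin: centre of its underside.
- collet: steel collet, 24 mm diameter, 37 mm tall, standing beside the jig's far side. A bystander. Origin: centre of its underside.
- oil_can: thumb oil can, 68 mm diameter, 118 mm tall, behind the jig. A bystander. Origin: centre of its underside.

How it is judged (in metres and radians):
On the way, in this order (a step that is already met when the one before it is completed fails the run):
1. the blank is home against the end stop while the clamp lever is still up (x of blank in the frame of jig above -0.043 m and y of blank in the frame of jig between -0.003 and 0.003 m and value of joint clamp_lever below 0.15 rad), for 0.2 s.
2. the lever is pressed fully down and the clamp bears on the blank (value of joint clamp_lever above 0.42 rad and contact force between clamp_pad and blank above 2 N), for 0.2 s.
At the end, for the whole second after the job is handed in: The blank lies flat in the channel within 2.5 mm of the end stop and is at rest, the clamp lever is down past 0.42 rad, and the clamp pad presses on the blank with more than 2 N (all of step 2 and x of blank in the frame of jig above -0.043 m and y of blank in the frame of jig between -0.003 and 0.003 m and z of blank in the frame of jig between 0.0195 and 0.025 m and linear speed of blank below 0.01 m/s); the robot touches nothing.
It fails at once if the robot touches the guard or its window frame (contact force between any of the fingers, the arm and guard above 0.5 N).
It fails at once if the blank is lifted (6 mm or more) or taken out of the channel (z of blank in the frame of jig above 0.028 m or not (y of blank in the frame of jig between -0.008 and 0.008 m) or x of blank in the frame of jig below -0.07 m).
It fails at once if another thing on the bench is moved by more than 15 mm (distance of any of short_offcut, stub_offcut, brush, hex_key, collet, oil_can from where it was at the start of the episode above 0.015 m).
It also fails if it takes over 38 s, if anything falls off the work surface, if the arm or the gripper's body presses on something with over 40 N, if the wrist force passes 120 N, or if a joint passes its speed limit or range.

### The arm

A 6-joint arm with a two-finger parallel gripper is mounted at the origin on a cart in front of the work surface, level with it; the furniture and walls round the work are solid. World frame = base frame: x ahead of the robot, y to its left, z up, the work surface at z = 0. Lengths are in mm, angles in degrees, forces in N, time in s.
With the tool pointing down it reaches from about 250 to 775 mm from the base axis. Payload 8.9 kg.
Tool frame: the origin (TCP) lies where the fingers leave the gripper's body, on its centre line; the fingertips stand 73 mm ahead of it and the grasp point (between the pads) lies 54 mm ahead of it; y points along the fingers, z is the direction in which the jaws open and shut, and the axes are right-handed (so a half turn about y gives the same grasp; the last joint's range is limited). The gripper opens to 85 mm and grips with 20 to 120 N. Pads are 22 mm wide; open, the fingers measure 114 mm over their backs; the gripper's body (76 mm by 85 mm) begins 54 mm behind the grasp point. The pads swing forward as they close: fully open they stand 13 mm farther back than shut.
Start: joints at [57.966, 16.656, -8.789, 64.555, 0, 82.019], TCP at [213.973, 479.416, 303.905] pointing down, gripper open.
Joint ranges: [-144.48, 144.48], [-52.06, 99.96], [-74.48, 78.29], [-112.23, 115.85], [-86.99, 84.42], [-180, 180]. Speed limits (degrees/s): [127.2, 127.2, 159.86, 180, 180, 180].

### API

Orientations are given as [roll, pitch, yaw] about the fixed x, y, z axes, in that order (R = Rz(yaw) Ry(pitch) Rx(roll)).
In Python, from workcell import env, jaws, viewer, ticket gives the robot as it stands. Calls block until the motion is done:
- env.move_pose(position, orientation): joint-space move of the TCP to a pose.
- env.line_to(position, frame=None, max_speed=150): straight line of the TCP; frame=None keeps the orientation; max_speed is the mean speed in mm/s.
- env.set_joints(angles): joint-space move.
- jaws.grip(opening, strength=None): finger opening in mm; strength is the grip in N (None keeps the last); returns when the fingers have stopped.
- env.pause(seconds).
- env.solve_ik(position, orientation): joint angles nearest the present ones, or None.
- env.state(): the state.
- viewer.capture(name): name is "side" or "top"; returns (picture, depth): 480x640x3 uint8, blue, green, red; 480x640 float32, mm along the optical axis (not along the pixel's ray), 0 where there is no reading.
- viewer.camera_params(name): a dict with "camera_matrix" (3x3 intrinsics, pixels), "k1" (the pictures are not rectified: a ray, as slopes to the right and down, at radius r is drawn at 1 + k1 r^2 times it, then the intrinsics apply), "pose" (4x4, takes a point from camera to world coordinates). Camera axes: x right, y up, looking along -z (the intrinsics and any distortion apply to the point x, -y, -z); pixel columns grow to the right and rows downward; lengths in mm; the calibration is good to about 2 mm. A picture is of the moment at which its call begins. camera_params takes no time and is no camera call.
A pose or a line that the arm cannot do raises env.Unreachable and nothing moves.
- ticket.job_done(): hands the job in, once; it reports no verdict.
The state is a dict: "t": time; "joint_pos": joint angles; "joint_vel": joint speeds; "effort": joint torques, N m; "position": TCP position; "tcp_rot": TCP orientation; "ft_force": force on the tool from outside, world axes, zero at the start; "torque": the same for the moment, N m; "width": finger opening in mm.
Only numpy, scipy, OpenCV 4.12 (cv2) and the standard library are available. Lean on these libraries where they do the work, as an engineer would, in place of code of your own. Each camera call takes 0.05 s, during which the arm holds its last target.

## Working session

There is one attempt and no reset: what is moved stays moved. The work goes in short steps, each a Python script; the robot and the scene stay as the last script left them, time stands still between calls to the robot, and variables do not carry over. Pictures are saved under pics/ and viewed, and the job is handed in when it is done.

```bash
ls; mkdir -p pics; cat > cap.py <<'E'
import sys,numpy as np,cv2
from workcell import env,jaws,viewer,ticket
tag=sys.argv[1]
for n in ("side","top"):
    im,d=viewer.capture(n); cv2.imwrite(f"pics/{n}_{tag}.png",im); np.save(f"pics/{n}_{tag}.npy",d)
    p=viewer.camera_params(n); np.save(f"pics/{n}_{tag}_pose.npy",p["pose"])
    print(n,p["camera_matrix"],p["k1"],np.round(p["pose"],3).tolist(),(d>0).mean())
s=env.state(); print({k:np.round(s[k],2).tolist() for k in s})
E
python3 cap.py a
```

```text
pics
side [[617.45685869   0.         317.79472388]
 [  0.         617.45685869 243.71813014]
 [  0.           0.           1.        ]] 0.0369787713598244 [[-0.871, 0.434, -0.23, 367.549], [-0.491, -0.777, 0.394, 568.317], [-0.008, 0.456, 0.89, 943.12], [0.0, 0.0, 0.0, 1.0]] 0.9962044270833333
top [[614.52564674   0.         326.45662419]
 [  0.         614.52564674 240.80166917]
 [  0.           0.           1.        ]] -0.1231271346552382 [[0.015, 0.981, -0.196, 386.633], [-1.0, 0.017, 0.006, 203.514], [0.009, 0.196, 0.981, 1073.925], [0.0, 0.0, 0.0, 1.0]] 0.99591796875
{'t': 0.1, 'joint_pos': [57.97, 16.68, -8.83, 64.55, 0.0, 82.02], 'joint_vel': [0.1, -0.09, 0.09, -0.08, -0.01, 0.11], 'effort': [0.0, -53.8, 33.19, 0.01, -0.0, -0.0], 'position': [213.8, 479.17, 303.41], 'tcp_rot': [-90.06, 0.01, -24.05], 'ft_force': [-0.6, 0.26, -0.64], 'torque': [0.0, -0.01, 0.05], 'width': 85.77}
```

View pics/side_a.png

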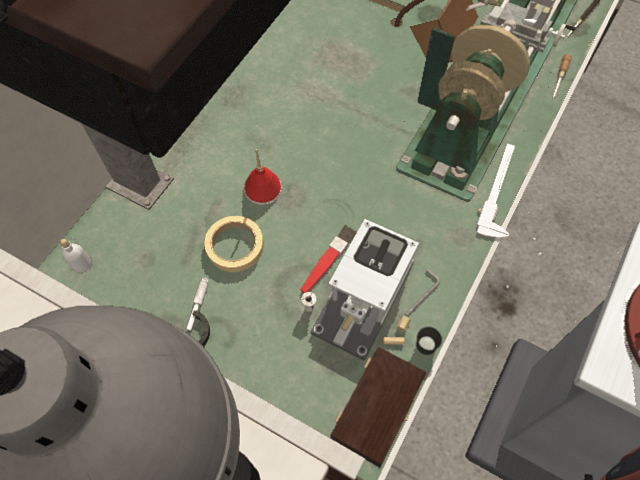

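View pics/top_a.png

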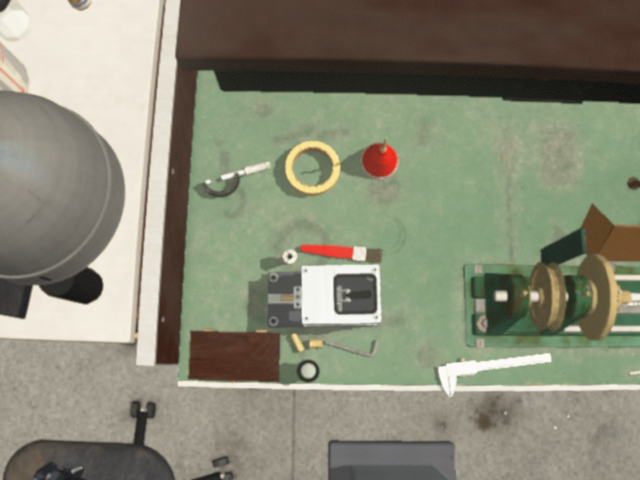

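```bash
cat > cam.py <<'E'
import numpy as np,cv2
from workcell import viewer
class Cam:
    def __init__(s,name,tag):
        p=viewer.camera_params(name); s.K=np.array(p["camera_matrix"]); s.k1=p["k1"]; s.T=np.load(f"pics/{name}_{tag}_pose.npy")
        s.im=cv2.imread(f"pics/{name}_{tag}.png"); s.d=np.load(f"pics/{name}_{tag}.npy")
        s.D=np.array([s.k1,0,0,0,0.])
    def slopes(s,uv):
        return cv2.undistortPoints(np.array(uv,float).reshape(-1,1,2),s.K,s.D,None,None,).reshape(-1,2)
    def rays(s,uv):
        m=s.slopes(uv); v=np.c_[m[:,0],-m[:,1],-np.ones(len(m))]
        return s.T[:3,3],v@s.T[:3,:3].T
    def onplane(s,uv,z):
        o,v=s.rays(uv); return o+v*((z-o[2])/v[:,2])[:,None]
    def depthpt(s,uv):
        o,v=s.rays(uv); u=np.array(uv).round().astype(int).reshape(-1,2)
        return o+v*s.d[u[:,1],u[:,0]][:,None]
    def proj(s,P):
        P=np.array(P,float).reshape(-1,3); q=(P-s.T[:3,3])@s.T[:3,:3]; q=q*[1,-1,-1]
        return cv2.projectPoints(q,np.zeros(3),np.zeros(3),s.K,s.D)[0].reshape(-1,2)
def tri(c1,u1,c2,u2):
    o1,v1=c1.rays([u1]);o2,v2=c2.rays([u2]);v1=v1[0];v2=v2[0]
    t=np.linalg.lstsq(np.c_[v1,-v2],o2-o1,rcond=None)[0]
    a=o1+t[0]*v1;b=o2+t[1]*v2; return (a+b)/2,np.linalg.norm(a-b)
E
python3 - <<'E'
from cam import *
t=Cam('top','a');s=Cam('side','a')
print(t.proj([213.8,479,303]),s.proj([213.8,479,303]))
print(np.round(t.depthpt([[320,300],[250,350],[150,300],[275,280],[355,290],[420,200],[360,50],[120,190],[290,345],[308,371],[500,290],[170,250]]),1))
for n,c,(x,y,w,h) in(('top',t,(250,230,150,130)),('side',s,(290,210,160,150))):
    cv2.imwrite(f'pics/{n}_a_z.png',cv2.resize(c.im[y:y+h,x:x+w],None,fx=5,fy=4.6 if h==130 else 4,interpolation=cv2.INTER_CUBIC) if 0 else cv2.resize(c.im[y:y+h,x:x+w],None,fx=4,fy=4,interpolation=cv2.INTER_CUBIC))
E
```

```text
[[ 93.84588292 498.36056185]] [[518.59372676 561.8063156 ]]
[[ 4.871e+02  2.067e+02  7.880e+01]
 [ 4.055e+02  3.226e+02  3.370e+01]
 [ 4.733e+02  4.600e+02  1.657e+02]
 [ 5.268e+02  2.855e+02  1.600e+01]
 [ 5.125e+02  1.462e+02  9.100e+00]
 [ 6.794e+02  2.860e+01 -3.000e-01]
 [ 6.606e+02  1.733e+02  5.754e+02]
 [ 5.971e+02  4.634e+02  3.275e+02]
 [ 4.160e+02  2.574e+02  1.000e-01]
 [ 3.723e+02  2.253e+02  7.000e+00]
 [ 5.002e+02 -7.170e+01  1.388e+02]
 [ 5.620e+02  4.520e+02  9.660e+01]]
```

View pics/top_a_z.png

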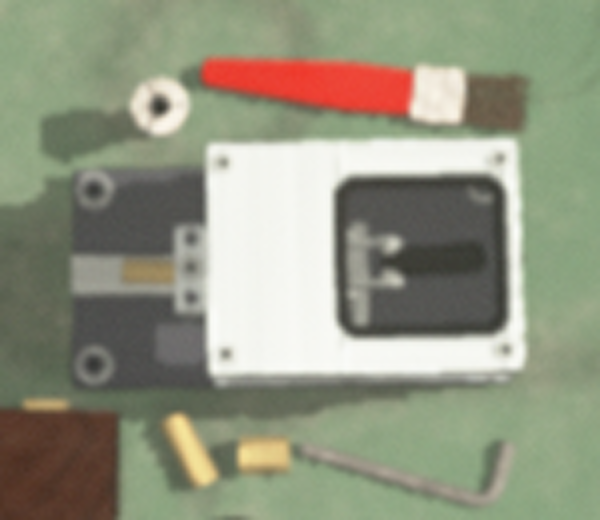

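View pics/side_a_z.png

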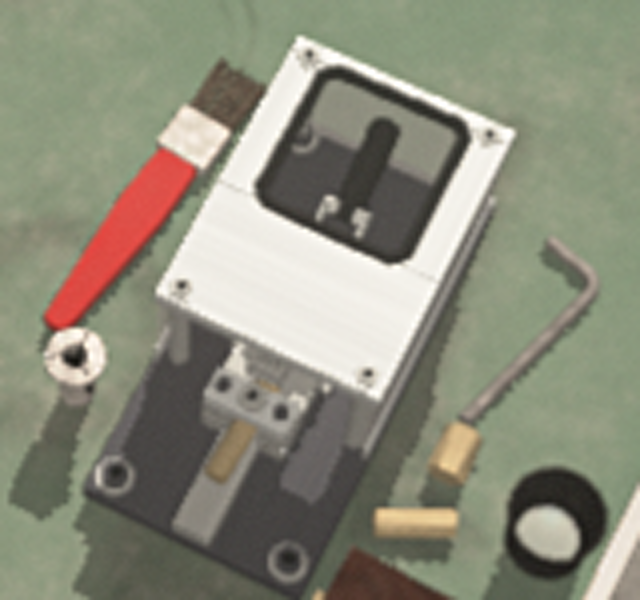

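```bash
python3 - <<'E'
from cam import *
t=Cam('top','a');s=Cam('side','a')
# full-res height map from both cameras, world grid 40mm
for c in (t,s):
    v,u=np.mgrid[0:480:2,0:640:2]; uv=np.c_[u.ravel(),v.ravel()]; P=c.depthpt(uv); P=P[c.d[uv[:,1],uv[:,0]]>0]
    xs=np.arange(0,800,50);ys=np.arange(650,-60,-50)
    print("rows x, cols y",ys)
    for x in xs[::-1]:
        r=[]
        for y in ys:
            m=(abs(P[:,0]-x)<25)&(abs(P[:,1]-y)<25); r.append(f"{P[m,2].max():5.0f}" if m.any() else "    .")
        print(x,*r)
tp=np.array([(222,162),(500,158),(504,349),(225,354)])/4.+[250-.375,230-.375]
sp=np.array([(181,288),(309,54),(489,134),(367,376)])/4.+[290-.375,210-.375]
J=np.array([(-30,41),(83,41),(83,-41),(-30,-41)])
for a,b in zip(tp,sp):print(*tri(t,a,s,b),t.onplane([a],82),s.onplane([b],82))
E
```

```text
rows x, cols y [650 600 550 500 450 400 350 300 250 200 150 100  50   0 -50]
750     .   193   194   195   169     5    17    17    22    23    32   118    20     4   576
700     .     .   460   419   170    18   578   578   578   578   579   578   579   578   579
650     .     .   497   486   405     6   578   578   578   578   578   578   578   578   578
600     .     .   504   498   428     5     5     5    39    12    15    11     6     6     5
550     .     .   501   498   422     9     4    22    84    84    84    86     5     5   132
500   221   393   474   466   171     6     7    25    84    86    76    85     5     6   199
450   221   317   319   195   170    41    41    42    84    85    86    85     6     6   194
400   194   194   194   194   171    43    43    43    33    35    10     9     5    11    18
350  -789     .     .     .     4    42    41    42    35    38     5     6     5    12    11
300  -792  -787  -788  -783  -788  -788  -786  -792  -787  -791  -786  -786  -786  -788  -789
250  -790  -784   351   374   368  -789  -790  -782  -786  -790  -792  -791  -784  
[... 1939 characters left out ...]
     1     .     .     .
0     .     .     .     .     .     .     .     .     .     .  -691  -125     .     .     .
[535.02727505 231.6891306   84.75786492] 0.5531884563272772 [[535.16215699 231.73687762  82.        ]] [[535.84624708 230.62085324  82.        ]]
[538.71885401 118.68656999  85.90316739] 1.2576929951435134 [[538.68457263 118.29237162  82.        ]] [[540.13793995 116.65910638  82.        ]]
[461.06553974 117.07351606  87.51289353] 1.2204311388627413 [[460.86815684 116.54522223  82.        ]] [[462.28344324 114.19305261  82.        ]]
[457.51008933 228.84777121  83.96699339] 1.0304061343428923 [[457.13508763 228.85538508  82.        ]] [[458.2333234  228.09751039  82.        ]]
```

```bash
python3 - <<'E'
from cam import *
t=Cam('top','a');s=Cam('side','a')
tp=np.array([(222,162),(500,158),(504,349),(225,354)])/4.+[250-.375,230-.375]
sp=np.array([(181,288),(309,54),(489,134),(367,376)])/4.+[290-.375,210-.375]
for c,q in((t,tp),(s,sp)):
    hsv=cv2.cvtColor(c.im,cv2.COLOR_BGR2HSV)
    m=((hsv[...,2]>190)&(hsv[...,1]<30)).astype(np.uint8)
    x0=np.zeros_like(m); 
    x,y,w,h=cv2.boundingRect(q.astype(np.float32)); x0[y-12:y+h+12,x-12:x+w+12]=1; m*=x0
    cs,h=cv2.findContours(m,cv2.RETR_CCOMP,cv2.CHAIN_APPROX_NONE)
    i=max(range(len(cs)),key=lambda i:cv2.contourArea(cs[i]))
    def rect(cn,z):
        P=c.onplane(cn.reshape(-1,2),z)[:,:2].astype(np.float32); return cv2.minAreaRect(P)
    print('guard',rect(cs[i],80))
    k=[j for j in range(len(cs)) if h[0][j][3]==i]; j=max(k,key=lambda j:cv2.contourArea(cs[j]))
    print('window outer trim',rect(cs[j],81))
    P=c.onplane(q,82)[:,:2]
    fx=(P[1]+P[2]-P[0]-P[3])/2; print('screws centre',P.mean(0),'yaw',np.degrees(np.arctan2(fx[1],fx[0])),np.linalg.norm(fx), 'yaw from y', np.degrees(np.arctan2(*( (P[0]+P[1]-P[2]-P[3])[::-1])))-90)
# blank outer end mask
for n,c in(('top',t),('side',s)):
    hsv=cv2.cvtColor(c.im,cv2.COLOR_BGR2HSV)
    m=cv2.inRange(hsv,(12,70,60),(28,255,230))
    if n=='top': R=(265,280,35,30)
    else: R=(335,305,25,35)
    x,y,w,h=R; mm=np.zeros_like(m); mm[y:y+h,x:x+w]=m[y:y+h,x:x+w]
    v,u=np.nonzero(mm); uv=np.c_[u,v]; print(n,len(u)); 
    P=c.onplane(uv,31); i=np.argsort(P[:,1]); print('outer y',P[i[-6:]].round(1).tolist(),'inner',P[i[:3]].round(1).tolist(), P.mean(0))
E
```

```text
guard ((498.4305114746094, 173.7319793701172), (96.28324890136719, 130.98802185058594), 0.935930073261261)
window outer trim ((498.5248718261719, 150.06211853027344), (70.1086654663086, 74.6830062866211), 0.9082189202308655)
screws centre [497.96249352 173.85746414] yaw -88.1592158348881 112.93561502862418 yaw from y -88.29878221387115
guard ((499.2620849609375, 171.7229461669922), (94.48766326904297, 127.25760650634766), 1.9747464656829834)
window outer trim ((500.0216064453125, 148.84664916992188), (70.00020599365234, 74.99059295654297), 2.1463053226470947)
screws centre [499.12523842 172.39263065] yaw -87.9034305598817 114.00942181910946 yaw from y -88.16184456183055
top 55
outer y [[495.9, 271.5, 31.0], [497.6, 271.6, 31.0], [492.5, 273.1, 31.0], [494.2, 273.2, 31.0], [495.9, 273.2, 31.0], [497.6, 273.3, 31.0]] inner [[492.8, 254.4, 31.0], [494.5, 254.5, 31.0], [496.2, 254.5, 31.0]] [495.11338959 263.71139889  31.        ]
side 94
outer y [[493.8, 273.1, 31.0], [497.2, 273.1, 31.0], [495.1, 273.8, 31.0], [498.6, 273.9, 31.0], [493.0, 274.5, 31.0], [496.5, 274.6, 31.0]] inner [[493.9, 229.5, 31.0], [491.8, 230.3, 31.0], [495.3, 230.3, 31.0]] [496.03051392 260.00085075  31.        ]
```

```bash
cat > jg.py <<'E'
import numpy as np
from workcell import env,jaws,viewer,ticket
YAW=-88.1; O=np.array([497.7,199.5,0])
c,s=np.cos(np.radians(YAW)),np.sin(np.radians(YAW)); R=np.array([[c,-s,0],[s,c,0],[0,0,1]])
def W(x,y,tipz): return (O+R@[x,y,tipz+73]).tolist()   # jig xy, tip height -> TCP
RPY=[-90,0,YAW]
def st(l=''):
    q=env.state(); p=R.T@(np.array(q['position'])-O); p[2]-=73
    print(l,round(q['t'],2),'jig tip',p.round(1),'F',(R.T@np.array(q['ft_force'])).round(2),'w',round(q['width'],1),'rot',np.round(q['tcp_rot'],1)); return q
E
python3 - <<'E'
from jg import *
print(env.solve_ik([350,330,300],RPY),env.solve_ik(W(-110,0,100),RPY),env.solve_ik(W(-74,0,25),RPY),env.solve_ik(W(50,0,48),RPY))
jaws.grip(0); st('closed')
env.move_pose([350,330,300],RPY); st()
env.move_pose(W(-110,0,100),RPY); q=st(); print(q['joint_pos'])
E
python3 cap.py b >/dev/null; python3 - <<'E'
from cam import *
for n in('top','side'):
    c=Cam(n,'b'); cv2.imwrite(f'pics/{n}_b_z.png',cv2.resize(c.im[190:390,200:440],None,fx=3,fy=3,interpolation=cv2.INTER_CUBIC))
E
```

```text
[ 34.59875775  12.02259998 -15.59845594  62.37894408   0.
 122.69875775] [ 24.87635356  28.63667502 -11.28984454  50.07348043   0.
 112.97635356] [ 21.50233834  32.10366871 -18.69703454  39.19929676   0.
 109.60233834] [  8.63048669  26.48702247 -24.59946873  38.9135088    0.
  96.73048669]
closed 0.87 jig tip [-289.2 -274.3  230.9] F [-1.02  0.33  0.24] w 0.3 rot [-90.   -0.  -24.1]
 1.69 jig tip [-135.8 -143.5  227.1] F [ 0.09 -0.1   0.05] w 0.3 rot [-90.    0.  -87.9]
 2.48 jig tip [-110.9   -0.8  100.6] F [-0.47  0.57  0.36] w 0.1 rot [-90.   0. -88.]
[ 2.49833215e+01  2.85821856e+01 -1.12788280e+01  5.01476970e+01
  2.14135833e-02  1.12990066e+02]
```

View pics/side_b_z.png

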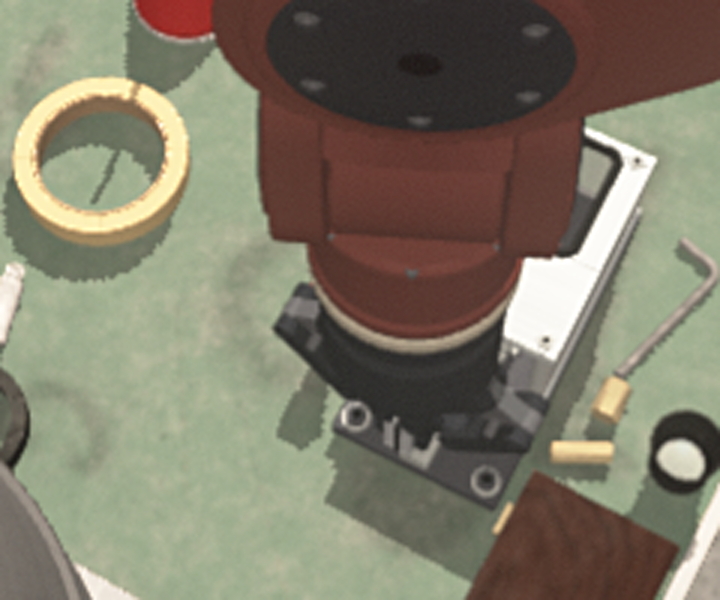

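View pics/top_b_z.png

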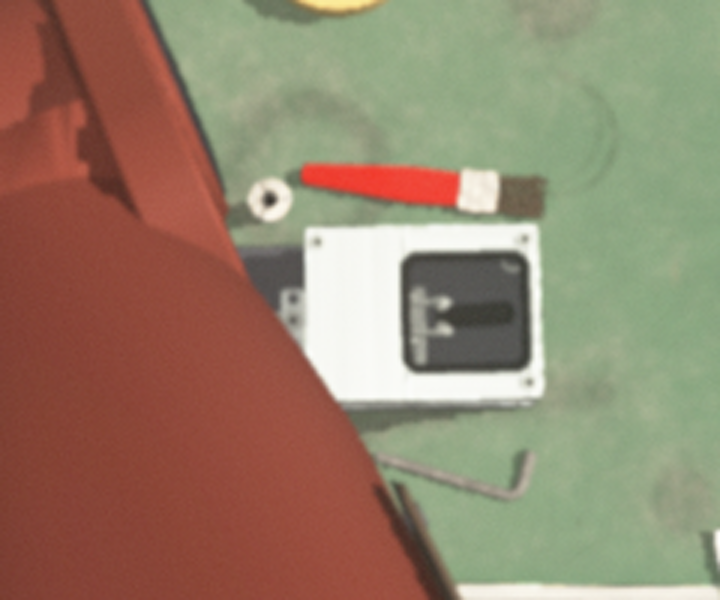

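```bash
python3 - <<'E'
from cam import *
from jg import *
q=st(); p=np.array(q['position'])
c=Cam('side','b'); v,u=np.mgrid[150:400,200:460]; uv=np.c_[u.ravel(),v.ravel()]
P=c.depthpt(uv); L=(P-p)@R; L[:,2]+=73
m=(abs(L[:,0])<60)&(abs(L[:,1])<75)&(L[:,2]>-12)&(L[:,2]<110)
L=L[m];print(len(L))
for z in range(-12,110,8):
    a=L[(L[:,2]>=z)&(L[:,2]<z+8)]
    if len(a): print(z,len(a),'x',a[:,0].min().round(),a[:,0].max().round(),'y',a[:,1].min().round(),a[:,1].max().round())
E
```

```text
2.58 jig tip [-111.1   -0.6  101.6] F [ 0.16 -0.12 -0.57] w 0.1 rot [-89.9   0.1 -88. ]
1223
-4 6 x -9.0 -4.0 y -7.0 10.0
4 23 x -10.0 0.0 y -13.0 12.0
12 32 x -10.0 3.0 y -14.0 12.0
20 32 x -10.0 -1.0 y -14.0 12.0
28 20 x -10.0 -5.0 y -14.0 6.0
36 27 x -12.0 -4.0 y -22.0 13.0
44 73 x -12.0 5.0 y -33.0 33.0
52 108 x -12.0 5.0 y -40.0 40.0
60 74 x -16.0 4.0 y -46.0 47.0
68 108 x -16.0 1.0 y -51.0 53.0
76 79 x -16.0 13.0 y -59.0 56.0
84 286 x -17.0 13.0 y -61.0 61.0
92 255 x -19.0 14.0 y -60.0 60.0
100 84 x -10.0 8.0 y -50.0 47.0
108 16 x -9.0 11.0 y -42.0 42.0
```

```bash
python3 - <<'E'
from jg import *
env.line_to(W(-100,0,60),max_speed=120)
env.line_to(W(-100,0,25.5),max_speed=60); q0=st('low')
env.line_to(W(-84,0,25.5),max_speed=30); env.pause(.1); st('near')
x=-84
def F(): return np.mean([(R.T@np.array(env.state()['ft_force']))[0] for _ in range(1)])
env.pause(.1); 
while x<-69:
    x+=1.5; env.line_to(W(x,0,25.5),max_speed=15); q=st(x)
    f=-(R.T@np.array(q['ft_force']))[0]
    if f>4: break
E
```

```text
low 3.8 jig tip [-100.     0.1   25.5] F [-0.24 -0.55 -0.06] w 0.2 rot [-90.   -0.  -88.1]
near 4.58 jig tip [-84.1  -0.   25.5] F [ 0.08 -0.07  0.77] w -0.2 rot [-90.    0.  -88.1]
-82.5 4.93 jig tip [-82.5  -0.   25.5] F [ 0.22 -0.02  0.23] w -0.1 rot [-90.    0.  -88.1]
-81.0 5.18 jig tip [-80.9   0.   25.5] F [ 0.59 -0.34 -0.45] w 0.2 rot [-90.   -0.  -88.1]
-79.5 5.43 jig tip [-79.4   0.   25.5] F [0.35 1.06 0.69] w -0.5 rot [-90.   -0.  -88.1]
-78.0 5.68 jig tip [-77.9  -0.   25.5] F [ 0.19 -0.5   0.25] w -0.3 rot [-90.   -0.  -88.1]
-76.5 5.93 jig tip [-76.4  -0.   25.5] F [1.31 0.62 0.13] w 0.3 rot [-90.   -0.  -88.1]
-75.0 6.18 jig tip [-74.9  -0.   25.5] F [0.41 0.08 0.6 ] w 0.0 rot [-90.   -0.  -88.1]
-73.5 6.43 jig tip [-73.9   0.1  25.6] F [-3.44  0.36 -0.75] w -0.2 rot [-90.    0.1 -88.1]
-72.0 6.68 jig tip [-73.4   0.2  25.8] F [-10.3   -0.32   0.33] w 0.3 rot [-90.    0.2 -88. ]
```

```bash
python3 - <<'E'
from jg import *
env.pause(.3); st('hold')
env.line_to(W(-100,0,25.5),max_speed=60)
env.line_to(W(-100,0,110),max_speed=150)
env.line_to(W(-110,-150,200),max_speed=250); st()
E
python3 cap.py c >/dev/null; python3 - <<'E'
from cam import *
for n in('top','side'):
    c=Cam(n,'c'); cv2.imwrite(f'pics/{n}_c_z.png',cv2.resize(c.im[200:380,240:440],None,fx=3,fy=3,interpolation=cv2.INTER_CUBIC))
E
```

```text
hold 6.98 jig tip [-73.4   0.2  25.8] F [-9.16 -0.17 -0.1 ] w -0.3 rot [-90.    0.2 -88. ]
 9.17 jig tip [-110.  -149.4  199.3] F [-0.54  0.29 -1.  ] w -0.0 rot [-90.   -0.  -88.1]
```

View pics/side_c_z.png

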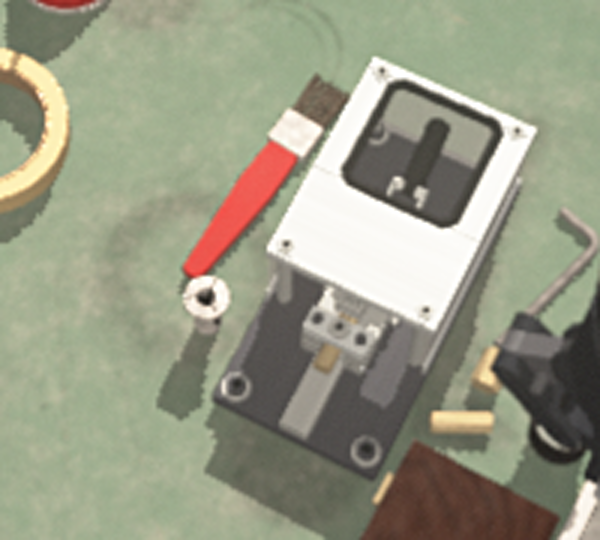

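View pics/top_c_z.png

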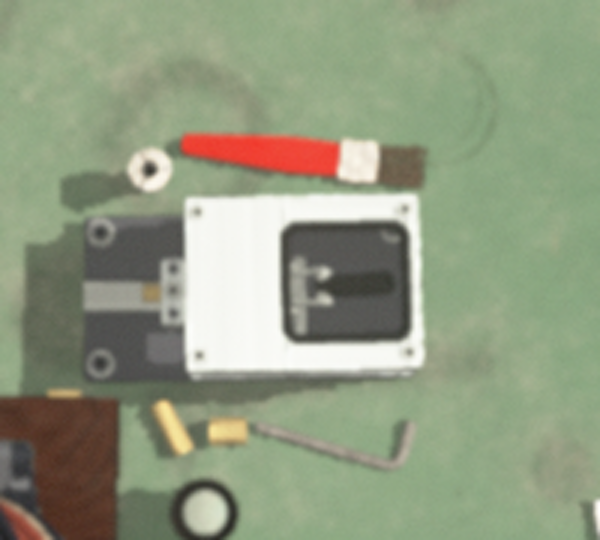

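```bash
python3 - <<'E'
from cam import *
from jg import *
t=Cam('top','c');s_=Cam('side','c')
f=lambda p:np.array(p)/3.+[240-.33,200-.33]
P,e=tri(t,f((394,284)),s_,f((438,122))); print('grip end jig',R.T@(P-O),e)
env.move_pose(W(-30,-100,150),RPY)
env.move_pose(W(50,0,130),RPY); st()
env.line_to(W(50,0,95),max_speed=120);env.pause(.2); st('above window')
E
python3 cap.py d >/dev/null; python3 - <<'E'
from cam import *
for n in('top','side'):
    c=Cam(n,'d'); cv2.imwrite(f'pics/{n}_d_z.png',cv2.resize(c.im[200:380,240:440],None,fx=3,fy=3,interpolation=cv2.INTER_CUBIC))
E
```

```text
grip end jig [76.27467682  0.16529377 69.44126186] 3.4808575501320473
 10.36 jig tip [ 49.7   0.2 130. ] F [-0.6   0.14  0.09] w 0.1 rot [-90.    0.  -88.1]
above window 11.0 jig tip [49.7  0.4 95.9] F [-0.64 -0.34  1.65] w 0.3 rot [-89.9   0.  -88.1]
```

View pics/side_d_z.png

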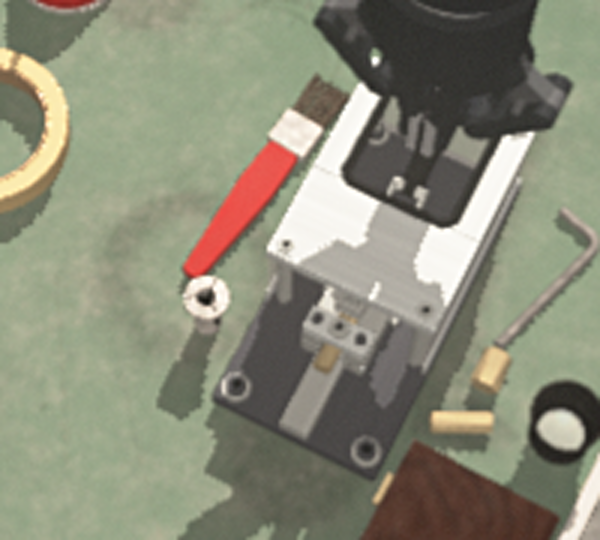

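View pics/top_d_z.png

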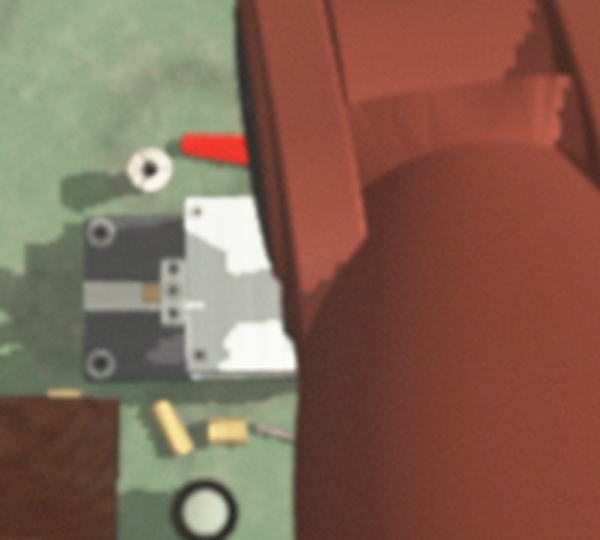

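```bash
python3 - <<'E'
from jg import *
env.line_to(W(50,0,78),max_speed=60); st()
z=78
while z>47:
    z-=2 if z>54 else 1
    env.line_to(W(50,0,z),max_speed=25); q=st(z); f=np.array(q['ft_force'])
    if f[2]>25 or (z>53 and np.linalg.norm(f)>16): break
env.pause(.4); st('hold')
E
```

```text
11.53 jig tip [50.1 -0.4 77.4] F [ 0.59 -0.02 -0.41] w -0.2 rot [-90.1  -0.  -88.1]
76 11.78 jig tip [50.  0. 76.] F [ 0.15 -0.11  0.61] w -0.1 rot [-90.    0.  -88.1]
74 12.03 jig tip [50. -0. 74.] F [-0.59 -1.4  -0.18] w 0.2 rot [-90.    0.  -88.1]
72 12.28 jig tip [50.  -0.1 71.9] F [-0.36  0.37  0.52] w -0.3 rot [-90.   -0.  -88.1]
70 12.53 jig tip [50.  -0.1 69.8] F [ 0.52  0.42 -0.16] w -0.1 rot [-90.   -0.  -88.1]
68 12.78 jig tip [50.   0.2 68. ] F [-0.14 -0.05  1.28] w -0.2 rot [-90.   -0.  -88.1]
66 13.03 jig tip [50.   0.1 66. ] F [-0.23  0.28  0.89] w 0.3 rot [-90.    0.  -88.1]
64 13.28 jig tip [50.   0.  63.9] F [0.43 0.12 0.83] w 0.2 rot [-90.    0.  -88.1]
62 13.53 jig tip [50.  -0.1 61.8] F [-0.22 -0.05  2.26] w -0.2 rot [-90.    0.  -88.1]
60 13.78 jig tip [50.  -0.1 59.8] F [ 0.44 -0.11  0.82] w -0.1 rot [-90.   -0.  -88.1]
58 14.03 jig tip [50.  -0.1 57.9] F [0.61 0.64 2.83] w 0.1 rot [-90.   -0.  -88.1]
56 14.28 jig tip [50.  -0.1 55.9] F [ 0.46 -0.43  1.69] w -0.1 rot [-90.    0.  -88.1]
54 14.53 jig tip [50.  -0.1 53.8] F [ 1.11 -0.06  1.64] w -0.3 rot [-90.    0.  -88.1]
53 14.78 jig tip [50.  -0.  52.9] F [1.11 1.45 2.15] w -0.1 rot [-90.    0.  -88.1]
52 15.03 jig tip [50.  -0.1 51.9] F [1.56 0.65 1.82] w 0.3 rot [-90.   -0.  -88.1]
51 15.28 jig tip [50.  -0.  50.9] F [1.89 0.65 3.17] w -0.1 rot [-90.    0.  -88.1]
50 15.53 jig tip [50.  0. 50.] F [ 2.34 -0.4   3.98] w -0.2 rot [-90.   -0.  -88.1]
49 15.78 jig tip [50.   0.1 49.7] F [ 1.79 -1.62 13.59] w -0.0 rot [-90.   -0.  -88.1]
48 16.03 jig tip [50.   0.2 49.4] F [ 3.63 -5.14 23.5 ] w -0.0 rot [-89.9  -0.  -88.1]
47 16.28 jig tip [50.   0.3 49.1] F [ 2.71 -8.93 33.53] w 0.1 rot [-89.9  -0.  -88.1]
hold 16.68 jig tip [50.   0.3 49.2] F [ 3.18 -8.8  34.74] w -0.1 rot [-89.9  -0.  -88.1]
```

Hard stop at z≈49.7, matching the lever stop. Withdraw and check.

```bash
python3 - <<'E'
from jg import *
env.line_to(W(50,0,51),max_speed=30)
env.line_to(W(50,0,130),max_speed=100); st()
env.move_pose(W(-30,-100,160),RPY)
env.move_pose(W(-110,-150,200),RPY); env.pause(.3); st()
E
python3 cap.py e >/dev/null; python3 - <<'E'
from cam import *
from jg import *
for n in('top','side'):
    c=Cam(n,'e'); cv2.imwrite(f'pics/{n}_e_z.png',cv2.resize(c.im[200:380,240:440],None,fx=3,fy=3,interpolation=cv2.INTER_CUBIC))
    a=Cam(n,'c'); d=cv2.absdiff(a.im,c.im).max(2); m=(cv2.medianBlur(d,3)>40)
    v,u=np.nonzero(m); print(n,len(u)); cv2.imwrite(f'pics/{n}_diff.png',cv2.resize(m[200:380,240:440].astype(np.uint8)*255,None,fx=3,fy=3))
    # lever depth before/after along grip, in jig frame
    for x in (55,65,72):
        for k,cc,z in(('before',a,48+(x-16)*np.tan(.45)+7),('after',c,55)):
            P=cc.depthpt(cc.proj(O+R@[x,0,z])); print(n,x,k,(R.T@(P[0]-O)).round(1))
E
```

```text
17.91 jig tip [ 50.1  -0.4 129.4] F [-0.37  0.04 -0.87] w 0.0 rot [-90.1  -0.  -88.1]
 19.29 jig tip [-109.2 -149.6  199.5] F [-0.39 -0.11 -0.37] w -0.1 rot [-90.   -0.  -88.2]
top 84
top 55 before [55.3  0.6 68.5]
top 55 after [55.1  0.2 52.8]
top 65 before [65.5  0.8 71.5]
top 65 after [65.5  0.7 48.5]
top 72 before [72.6  0.8 75. ]
top 72 after [72.6  0.8 47.6]
side 298
side 55 before [57.5  0.7 68.8]
side 55 after [58.7  1.  47.4]
side 65 before [68.8  1.  71.2]
side 65 after [68.6  1.  47.6]
side 72 before [88.9  4.5 49.4]
side 72 after [73.6  0.4 51.8]
```

View pics/side_e_z.png

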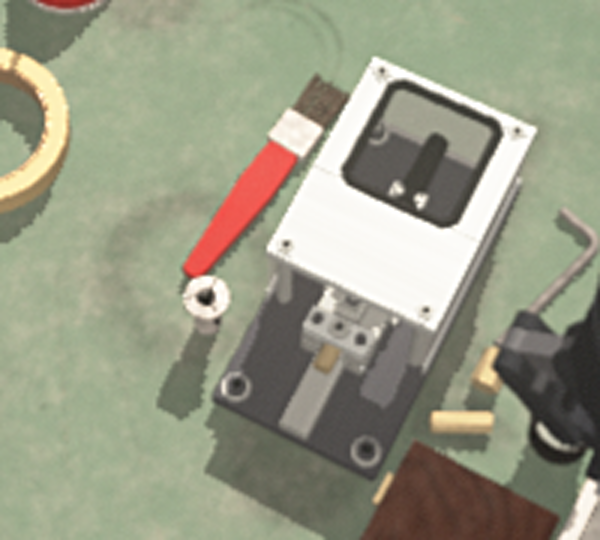

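View pics/top_e_z.png

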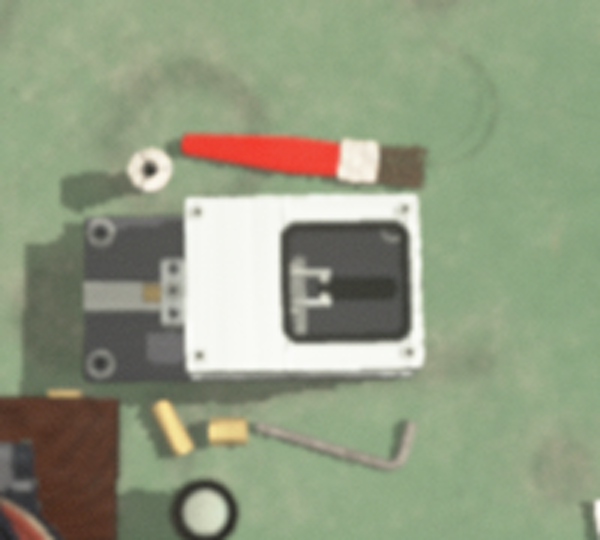

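```bash
python3 -c "
from jg import *
ticket.job_done(); st()"
```

```text
the job is handed in; nothing more can be done
the job is handed in; nothing more can be done
```

The blank is pushed home, the clamp lever is pressed down to its stop, and the job was handed in at about 19.3 s of the 38 s allowed.

- **Blank:** I pushed it along the channel with closed fingertips. The force jumped to about 10 N when the tip front was within about 1 mm of the expected home position. In the last pictures (the blank's outer end is near pixel (327, 357) in the enlarged side view and (151, 293) in the top view), it is still close to the bridge, unchanged by the clamping.
- **Lever:** I reached straight down through the centre of the window. The lever met a hard stop at a tip height of about 49.7 mm, against the expected 50.5 mm, and I held it there at about 35 N. After withdrawing, depth readings on the grip fell from about 68–75 mm to about 48–53 mm and were nearly level along it, so it stayed down.
- **Guard and bystanders:** There was no unexpected force while the fingers entered or left the window. The brush, collet and offcuts look unmoved in the last pictures. The parked gripper hides part of the hex key in the side view, but the top view shows it in place. I did not identify or check the oil can in the pictures; the arm never went behind the jig.

**Disagreements and gaps:**
- The two cameras disagreed by about 1–2 mm in position, and read the guard's screw heads 2–5 mm too high against the stated 82 mm. I averaged the two views and used the stated heights.
- At the lever stop there was also about 9 N of sideways force along jig −y. I took it as flex of the arm against the round grip, but did not confirm that.
- I could not measure the clamp pad's force on the blank directly.

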